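Feed an adapter block and hold it against the sprung stop for fastening

ROBOT

A 6-joint arm with a two-finger parallel gripper is mounted at the origin on a cart in front of the work surface, level with it; the furniture and walls round the work are solid. World frame = base frame: x ahead of the robot, y to its left, z up, the work surface at z = 0. Lengths are in m, angles in rad, forces in N, time in s.
With the tool pointing down it reaches from about 0.225 to 0.725 m from the base axis. Payload 3.1 kg.
Tool frame: the origin (TCP) lies between the finger pads; the fingertips stand 19 mm ahead of it and the grasp point (between the pads) is the TCP; z points along the fingers, y is the line along which they close (so a half turn about z gives the same grasp; the last joint's range is limited). The gripper opens to 85 mm and grips with 20 to 120 N. Pads are 22 mm wide; open, the fingers measure 114 mm over their backs; the gripper's body (76 mm by 85 mm) begins 54 mm behind the grasp point. The pads swing forward as they close: fully open they stand 13 mm farther back than shut.
Start: joints at [1.087, 0.048, 0.099, 1.622, 0, 1.443], TCP at [0.183, 0.492, 0.218] pointing down, gripper open.
Joint ranges: [-2.91, 2.91], [-0.99, 1.94], [-1.21, 1.42], [-2.12, 2.29], [-1.49, 1.47], [-3.14, 3.14]. Speed limits (rad/s): [2.79, 2.79, 3.14, 3.14, 3.14, 3.14].

INTERFACE

Orientations are given as [roll, pitch, yaw] about the fixed x, y, z axes, in that order (R = Rz(yaw) Ry(pitch) Rx(roll)).
In Python, from station import robot gives the robot as it stands. The module is installed in compiled form; this text tells all that it offers.
- The arm moves only by the tool apply_moves, never from a script. Its arguments are lists of equal length, an entry for each row: "offset": the shift along the tool's x, y, z in units of 30 mm (1.0 is 30 mm), a list of three; "twist": the turn, a rotation vector about the tool's x, y, z in units of 5 degrees (1.0 is 5 degrees), a list of three. A call has 1 to 10 rows; each row shifts and turns the commanded pose from where the row before left it, along the tool's axes as they then stand; what a row does not reach is not made up. A row lasts 1/10 s, in which the tool goes at most 50 mm and 8.59 degrees, less where a joint would pass 70% of its speed; a pose out of reach is approached as far as the arm can. A call is refused whole if a number of a shift passes 1 or a number of a turn 1, either way. A call with a gripper value outside its range is refused whole. "fingers" is the opening, from -1 (shut) to 1 (fully open), set as the call begins (left out, the last holds). The fingers move at their own pace and stop on an object; "grip_force" is the grip in N (left out, the last holds). Time passes only in rows, so rows that do not move let the fingers close. It gives the time, the measured TCP pose, the force, the opening and the grip force at its end, in the units of the state.
- robot.state(): the state, without advancing time (a new reading comes with each control period).
- robot.grab_frame(name): name is "scene" or "top" or "wrist"; returns the picture (400x640x3 uint8, blue, green, red); there is no depth.
- robot.camera_info(name): a dict with "fx", "fy", "cx", "cy" (pixels), "k1" (the pictures are not rectified: a ray, as slopes to the right and down, at radius r is drawn at 1 + k1 r^2 times it, then the intrinsics apply), "xyz" and "orientation" of the camera in the world; the wrist camera has in their place "tool_from_camera" (4x4, takes a point from camera to tool coordinates, whose origin is the TCP and whose axes are the flange's). Camera axes: x right, y down, z forward; pixel columns grow to the right and rows downward; lengths in m; the calibration is good to about 2 mm. A picture is of the moment at which its call begins: read the wrist's pose just before it. camera_info takes no time and is no camera call.
- robot.sign_off(): hands the job in; it is judged then, once.
The state is a dict: "time_s": time; "q": joint angles; "qvel": joint speeds; "tau": joint torques, N m; "ee_pos": TCP position; "tcp_rot": TCP orientation; "ft_force": force on the tool from outside, world axes, zero at the start; "ft_torque": the same for the moment, N m; "gripper_width": finger opening in m; "gripper_force": force on a finger pad.
Only numpy, scipy, OpenCV 4.12 (cv2) and the standard library are available. Lean on these libraries where they do the work, as an engineer would, in place of code of your own. Each camera call takes 0.05 s, during which the arm holds its last target. There are 200 camera calls.

TASK

Swing the feeder's sprung lever all the way to its stop so that the adapter block comes out from under the hood, and let the lever spring back. Then take the block, set it down flat on the plate of the holding fixture, and press its flat end squarely against the middle of the sprung stop plate until the pointer stands between the two marks; finish while still holding it there with that steady push, so that a colleague can screw it down. Never push the stop plate all the way back to its end of travel, and leave the other things on the bench alone.

Things in the scene. Friction and masses are not known exactly. Their poses are not given: they have to be found in the camera images.
- feeder: Part feeder, fixed: grey metal plate, x -38..122, y -63..97 mm, 8 mm thick; origin on the bench, z up, +y = feed direction. Two rails 6 mm high along y (inner faces x -19 and 30) guide the block. Flat aluminium hood over it: x -33..121, y -40..8, z 40..44 mm. The lever, hinged about the vertical at x 95, y 0, is behind the block; swung fully it leaves the block centred near y 65
- lever_arm (a joint): swing of the feeder lever, rad: 0 at rest, 0.72 at its stop; a spring returns it to 0 (about 2.5 N at the handle at rest, 7 N at the stop). Growing values move the handle toward the feeder's +y (clockwise from above)
- lever_handle (a point): on the axis of the lever's upright black round handle (16 mm diameter, z 26 to 86 mm above the bench), at z 61.5 mm, 185 mm from the hinge axis. In the feeder's frame it runs on a circle about x 95, y 0: from x -78, y -65 mm at rest to x -78, y +65 mm at the stop
- adapter: Adapter block to be held: light aluminium, 32 mm wide (x -16..16), 45 mm long (y -17..28), 26 mm high, about 90 g, with a brass sleeve out of its -y end (to y -27). Origin on its underside, z up. Starts in the feeder, 8 mm above the bench, flat end (+y) toward the feeder's +x, x sides facing along the feed. Grip it across the 32 mm width
- adapter_flat_end (a point): middle of the block's flat end face (+y end, away from the sleeve), 13 mm above its underside
- fixture: Holding fixture, fixed: grey metal plate x -70..98, y -52..52 mm, top at z 8; origin on the bench, z up, +x = pressing direction, toward the stop plate. Free plate in front of the stop: x -70..20. Behind the stop a dark housing 44 mm high (x 70..94); dark side rail 38 mm high (x 9..75, y -48..-42) with two white ridges on top, the marks, at x 28 and 36
- stop_plate (a joint): travel of the sprung stop plate along the fixture's +x, m: 0 at rest, end of travel 0.024. The spring gives 2.4 N at 0 and 0.6 N more per mm. Its white pointer, at the level of the plate's front face, is between the two marks from 0.008 (7.2 N) to 0.016 (12 N)
- stop_face (a point): middle of the front face of the steel stop plate (66 mm wide, from z 9 to 41 mm), 21 mm above the bench; moves with the plate, is at fixture x 20 mm at rest
- brown_vial: brown glass vial with black cap, 23 mm diameter, 52 mm high, origin under its base; leave alone
- magnifier: loupe with black rim, 39 mm diameter, 42 mm high, origin under its base; leave alone
- sample_box: white sample box with clear lid, 56 x 52 x 24 mm, origin under its base; leave alone
- film_meter: Big black microscope-like instrument standing between feeder and fixture, fixed; its origin is at x 0.67, y 0.10 m. Stage up to 80 mm high from x 0.40 (hand wheel at y 0.10) and 0.46 on, y -0.03..0.31; tall column to 0.5 m behind x 0.58, y 0.08..0.18. Carry the block in front of it (x under about 0.36) or keep well clear

How it is judged:
By the outcome, as a careful person would: the job done as asked, in the order asked, and still so for the second after the job is handed in, while the arm keeps its last pose, push and grip.
It also fails if it takes over 58 s, if anything falls off the work surface, if the arm or the gripper's body presses on something with over 40 N, if the wrist force passes 120 N, or if a joint passes its speed limit or range.

## Working session

There is one attempt and no reset: what is moved stays moved. The work goes in short steps, Python scripts to look and compute and a tool call to move; the robot and the scene stay as the last step left them, time stands still between calls to the robot, and variables do not carry over. Pictures are saved under pics/ and viewed, at most 10 in all, crops included, and the job is handed in when it is done.

Besides the shell and the picture viewer there is one more tool, called after ">>>" as a command line: name --argument value ..., lists and objects as JSON in quotes. apply_moves: Moves the arm, as the interface text tells. Its arguments: {"type":"object","properties":{"offset":{"type":"array"},"twist":{"type":"array"},"fingers":{"type":"number"},"grip_force":{"type":"number"}},"required":["offset","twist"]}

```bash
mkdir -p pics
cat > h.py <<'E'
import numpy as np, cv2
from scipy.spatial.transform import Rotation as R
from station import robot
def cam(n, st=None):
    c=robot.camera_info(n)
    if n=='wrist':
        st=st or robot.state(); T=np.array(c['tool_from_camera']); 
        Rt=rot(st['tcp_rot']); return c,Rt@T[:3,:3],Rt@T[:3,3]+np.array(st['ee_pos'])
    return c,rot(c['orientation']),np.array(c['xyz'])
def rot(o):
    o=np.array(o)
    return o if o.shape==(3,3) else R.from_euler('xyz',o).as_matrix()
def plane(C,px,z):
    c,Rm,p=C
    K=np.array([[c['fx'],0,c['cx']],[0,c['fy'],c['cy']],[0,0,1.]])
    u=cv2.undistortPoints(np.array([[px]],float),K,np.array([c['k1'],0,0,0.]))[0,0]
    d=Rm@np.array([u[0],u[1],1]); return p+d*(z-p[2])/d[2]
def proj(C,P):
    c,Rm,p=C; q=Rm.T@(np.array(P)-p); s=q[:2]/q[2]; s=s*(1+c['k1']*(s@s))
    return np.array([c['fx']*s[0]+c['cx'],c['fy']*s[1]+c['cy']])
def tomove(dw, st=None):
    "world shift -> tool units of 30mm"
    st=st or robot.state(); return rot(st['tcp_rot']).T@np.array(dw)/0.03
E
python3 - <<'E'
from h import *
s=robot.state(); print(s)
for n in ('scene','top','wrist'):
    print(robot.camera_info(n)); cv2.imwrite(f'pics/{n}0.png',robot.grab_frame(n))
E
```

```text
{'time_s': 0.0, 'q': array([1.08721037e+00, 4.87395417e-02, 9.75697791e-02, 1.62198545e+00,
       2.75149189e-06, 1.44304481e+00]), 'qvel': array([-2.63289007e-05, -1.53536509e-04, -1.16297332e-03,  1.19496204e-03,
       -1.25501814e-03,  3.58734873e-04]), 'tau': array([ 1.19701544e-03, -3.38781631e+01,  3.20014393e+01,  2.02388875e-02,
       -2.87203818e-05, -1.10821841e-05]), 'ee_pos': array([0.18258046, 0.49154115, 0.21690895]), 'tcp_rot': array([-3.13925334e+00, -3.03261520e-04,  2.78575785e+00]), 'ft_force': array([-0.26833255,  1.45024856,  0.17053533]), 'ft_torque': array([-0.04465767, -0.041201  ,  0.05864894]), 'gripper_force': 0.0, 'gripper_width': 0.08543017958391672}
{'fx': 392.5888682099301, 'fy': 392.5888682099301, 'cx': 315.6850116079013, 'cy': 201.1912546517077, 'k1': 0.017971283783351236, 'xyz': array([-0.14972388, -0.53562858,  0.67864002]), 'orientation': array([-2.19550048,  0.01513587, -0.8982446 ])}
{'fx': 450.8568093771295, 'fy': 450.8568093771295, 'cx': 327.2149051795781, 'cy': 198.4857827576057, 'k1': -0.09546491579542704, 'xyz': array([0.36981187, 0.01720846, 1.59852677]), 'orientation': array([-3.03874612,  0.01506219, -1.59657204])}
{'fx': 284.08801715188235, 'fy': 284.08801715188235, 'cx': 316.001102595527, 'cy': 195.85667701774798, 'k1': -0.017206643120913488, 'tool_from_camera': array([[ 2.16729693e-04, -9.59111208e-01, -2.83029405e-01,
         7.23503277e-02],
       [ 9.99999433e-01,  5.02872033e-04, -9.38349964e-04,
         4.68594856e-05],
       [ 1.04230954e-03, -2.83029042e-01,  9.59110773e-01,
        -1.56556646e-01],
       [ 0.00000000e+00,  0.00000000e+00,  0.00000000e+00,
         1.00000000e+00]])}
```

View pics/top0.png

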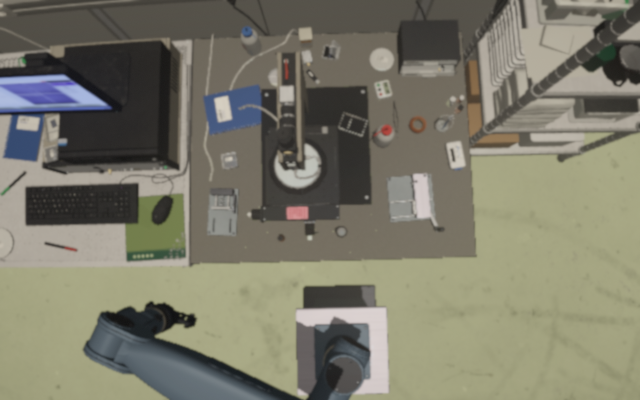

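View pics/scene0.png

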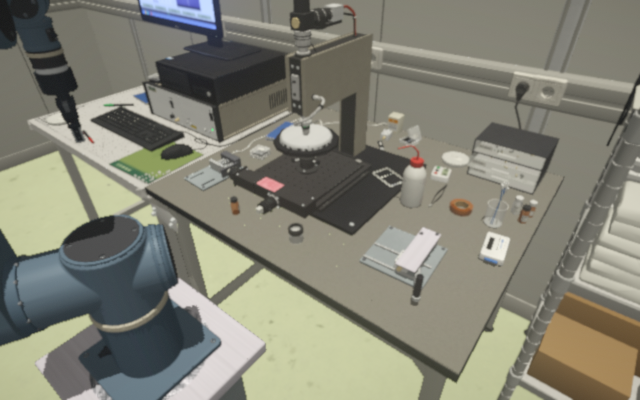

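The top view shows the feeder (388-433, 175-220) with its handle near (437, 228), and the fixture at (207-238, 188-236). In the scene view the feeder is near (405, 255), its handle near (417, 290), and the fixture near (213, 172). I'll enlarge these areas.

Run:
```python
import cv2,numpy as np
t=cv2.imread('pics/top0.png'); s=cv2.imread('pics/scene0.png')
f=lambda i,x,y:cv2.resize(i[y:y+60,x:x+80],(400,300),interpolation=cv2.INTER_CUBIC)
g=lambda i,x,y:cv2.resize(i[y:y+75,x:x+100],(400,300),interpolation=cv2.INTER_CUBIC)
cv2.imwrite('pics/mos.png',np.vstack([np.hstack([f(t,375,172),f(t,185,183)]),np.hstack([g(s,355,230),g(s,175,140)])]))
```

```text
(no output)
```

View pics/mos.png

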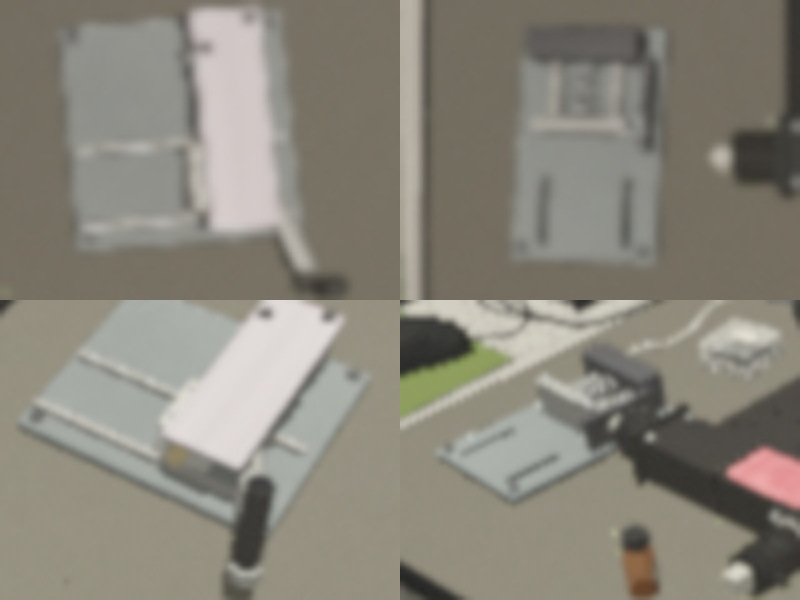

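The enlarged view shows the feeder plate corners, the hood, the dark handle at lower right, and the fixture with its stop plate toward +x. Next I'll fit rigid poses to the plate corners.

```bash
cat >> h.py <<'E'
def fit(L,W):
    L=np.array(L)[:,:2];W=np.array(W)[:,:2];l=L-L.mean(0);w=W-W.mean(0)
    a=np.arctan2((l[:,0]*w[:,1]-l[:,1]*w[:,0]).sum(),(l*w).sum()); c,s=np.cos(a),np.sin(a); M=np.array([[c,-s],[s,c]])
    t=W.mean(0)-M@L.mean(0); return a,t,M,np.linalg.norm(W-(L@M.T+t),axis=1)
E
python3 - <<'E'
from h import *
T=cam('top');S=cam('scene')
F=[((62,28),(122,97)),((77,250),(-38,97)),((298,232),(-38,-63)),((282,8),(122,-63))]
W=[plane(T,(375+u/5-.4,172+v/5-.4),.008) for (u,v),_ in F]
a,t,M,e=fit(np.array([f[1] for f in F])/1e3,W); print('feeder',a,t,e)
h=np.r_[M@[-.078,-.065]+t,.0615]; print('handle',h,'stop',M@[-.078,.065]+t, proj(S,h),proj(T,h))
print('scene corners',[proj(S,np.r_[M@(np.array(f[1])/1e3)+t,.008]) for f in F])
X=[((520,25),(98,52)),((667,28),(98,-52)),((512,262),(-70,52)),((657,265),(-70,-52))]
W=[plane(T,(185+(u-400)/5-.4,183+v/5-.4),.008) for (u,v),_ in X]
a,t,M,e=fit(np.array([f[1] for f in X])/1e3,W); print('fixture',a,t,e)
print('scene corners',[proj(S,np.r_[M@(np.array(f[1])/1e3)+t,.008]) for f in X])
E
```

```text
feeder 0.04152597502351803 [ 0.48913505 -0.27785513] [0.00298014 0.00060845 0.00284391 0.00169963]
handle [ 0.41390071 -0.34603719  0.0615    ] stop [ 0.40850388 -0.21614926] [418.3928245  284.03013307] [440.04592413 228.97699704]
scene corners [array([390.39828937, 225.1968117 ]), array([359.48753208, 259.59830265]), array([421.83846715, 289.14048087]), array([448.63085695, 248.79931426])]
fixture -0.04265956330823738 [0.48418322 0.41281807] [0.00198787 0.00148526 0.00082035 0.00089362]
scene corners [array([225.8515148 , 157.70714515]), array([245.62412006, 167.55521168]), array([184.17923238, 177.69378344]), array([203.74277346, 189.30397702])]
```

>>> apply_moves --offset '[[-0.4,-1,0],[-0.4,-1,0],[-0.4,-1,0],[-0.4,-1,0],[-0.4,-1,0],[-0.4,-1,0],[-0.4,-1,0],[-0.4,-1,0],[-0.4,-1,0],[-0.4,-1,0]]' --twist '[[0,0,-0.456],[0,0,-0.456],[0,0,-0.456],[0,0,-0.456],[0,0,-0.456],[0,0,-0.456],[0,0,-0.456],[0,0,-0.456],[0,0,-0.456],[0,0,-0.456]]' --fingers 0.1

```text
time_s: 1.15
ee_pos: [0.2478, 0.1766, 0.218]
tcp_rot: [3.142, 0.0, -3.097]
ft_force: [-0.4, 0.0, 0.6]
gripper_width: 0.0472
gripper_force: 0.0
```

>>> apply_moves --offset '[[-0.25,-1,0],[-0.25,-1,0],[-0.25,-1,0],[-0.25,-1,0],[-0.25,-1,0],[-0.25,-1,0],[-0.25,-1,0],[-0.25,-1,0],[-0.25,-1,0],[-0.25,-1,0]]' --twist '[[0,0,0],[0,0,0],[0,0,0],[0,0,0],[0,0,0],[0,0,0],[0,0,0],[0,0,0],[0,0,0],[0,0,0]]'

```text
time_s: 2.15
ee_pos: [0.3354, -0.1201, 0.2179]
tcp_rot: [3.141, -0.0, -3.1]
ft_force: [-0.0, 0.8, 0.7]
gripper_width: 0.047
gripper_force: 0.0
```

>>> apply_moves --offset '[[-0.2,-1,0],[-0.2,-1,0],[-0.2,-1,0],[-0.2,-1,0],[-0.2,-1,0],[-0.2,-1,0],[-0.2,-0.5,0],[0,0,0]]' --twist '[[0,0,0],[0,0,0],[0,0,0],[0,0,0],[0,0,0],[0,0,0],[0,0,0],[0,0,0]]'

```text
time_s: 2.95
ee_pos: [0.3856, -0.3134, 0.2169]
tcp_rot: [3.141, -0.001, -3.101]
ft_force: [-0.2, 0.6, 1.3]
gripper_width: 0.0467
gripper_force: 0.0
```

Run:
```python
from h import *
s=robot.state(); im=robot.grab_frame('wrist'); cv2.imwrite('pics/w1.png',im)
C=cam('wrist',s); print(s['ee_pos'],s['tcp_rot'])
a=.0415;c,sn=np.cos(a),np.sin(a);M=np.array([[c,-sn],[sn,c]]);t=[.489,-.278]
print('pred handle top/bottom',proj(C,np.r_[M@[-.078,-.065]+t,.086]),proj(C,np.r_[M@[-.078,-.065]+t,.026]))
for p in [(-38,-63),(-38,97)]: print(proj(C,np.r_[M@(np.array(p)/1e3)+t,.008]))
```

```text
[ 0.38561183 -0.31338448  0.21690766] [ 3.14064446e+00 -1.09654422e-03 -3.10138802e+00]
pred handle top/bottom [284.24582021 208.91129773] [289.298855   193.55016788]
[292.74231915 217.98579039]
[409.14973275 217.82588364]
```

View pics/w1.png

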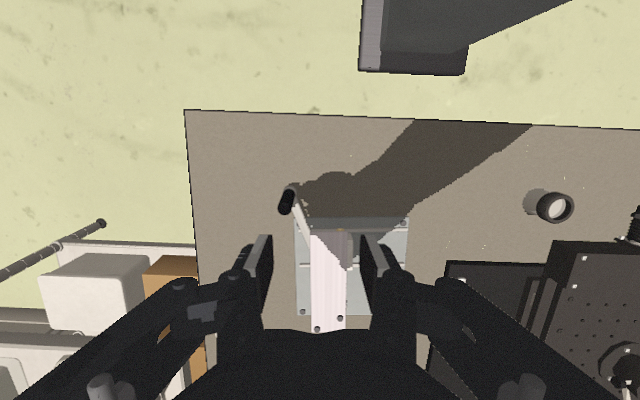

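The wrist view shows the handle's top near (286,206) and its base near (292,190). The prediction was (284,209) and (289,193), so the fit is good to about 4 mm. I'll refine it with a dark mask and the plate corners.

Run:
```python
from h import *
s=robot.state(); im=cv2.imread('pics/w1.png'); C=cam('wrist',s)
m=(im[180:225,270:300].max(2)<45).astype(np.uint8)
n,l,st,ce=cv2.connectedComponentsWithStats(m); 
for i in range(1,n): print(st[i],ce[i]+[270,180])
i=1+np.argmax(st[1:,4]); print('handle mid', plane(C,ce[i]+[270,180],.056))
for p in [(295,221),(407,221)]: print(plane(C,p,.008))
```

```text
[  8   9  17  26 287] [286.06968641 201.72125436]
handle mid [ 0.41494062 -0.34575011  0.056     ]
[ 0.45766321 -0.33775706  0.008     ]
[ 0.45140261 -0.18326812  0.008     ]
```

>>> apply_moves --offset '[[-0.47,-0.56,0.5],[-0.47,-0.56,0.5],[0,0,0.8],[0,0,0.8],[0,0,0.8],[0,0,0.8],[0,0,0.8],[0,0,0],[0,0,0]]' --twist '[[0,0,0],[0,0,0],[0,0,0],[0,0,0],[0,0,0],[0,0,0],[0,0,0],[0,0,0],[0,0,0]]'

```text
time_s: 3.9
ee_pos: [0.4148, -0.3431, 0.0682]
tcp_rot: [3.14, -0.001, -3.099]
ft_force: [1.2, 0.3, -0.0]
gripper_width: 0.0471
gripper_force: 0.0
```

Run:
```python
from h import *
s=robot.state(); im=robot.grab_frame('wrist'); cv2.imwrite('pics/w2.png',im)
print(s['ee_pos'],s['ft_force'])
```

```text
[ 0.41479391 -0.34306261  0.06823505] [ 1.19261132  0.2859053  -0.03074445]
```

View pics/w2.png

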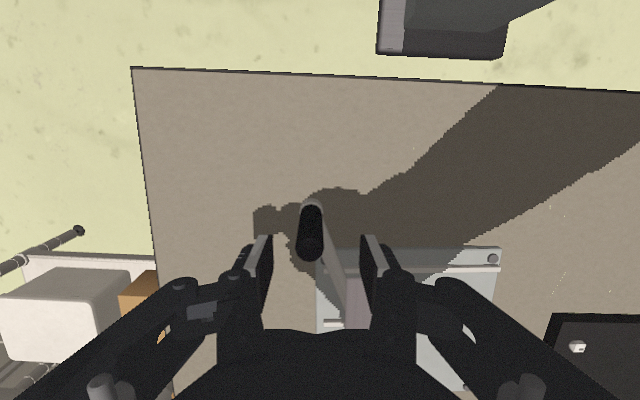

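The handle stands between the fingers, at column 310 against a finger centre of about 316. I'll narrow the fingers to a cage around it and follow the arc.

>>> apply_moves --offset '[[0,0,0],[0,0,0],[0,0,0],[0.06,0.22,0],[0.06,0.22,0],[0.06,0.22,0],[0.06,0.22,0],[0.06,0.22,0],[0.02,0.22,0],[0.02,0.22,0]]' --twist '[[0,0,0],[0,0,0],[0,0,0],[0,0,0],[0,0,0],[0,0,0],[0,0,0],[0,0,0],[0,0,0],[0,0,0]]' --fingers -0.4

```text
time_s: 4.95
ee_pos: [0.4016, -0.2999, 0.0687]
tcp_rot: [-3.137, -0.003, -3.101]
ft_force: [-4.7, -5.5, 1.5]
gripper_width: 0.0257
gripper_force: 2.8
```

>>> apply_moves --offset '[[0.02,0.22,0],[0.02,0.22,0],[0.02,0.22,0],[-0.02,0.22,0],[-0.02,0.22,0],[-0.02,0.22,0],[-0.02,0.22,0],[-0.02,0.22,0],[0,0,0]]' --twist '[[0,0,0],[0,0,0],[0,0,0],[0,0,0],[0,0,0],[0,0,0],[0,0,0],[0,0,0],[0,0,0]]'

```text
time_s: 5.85
ee_pos: [0.4005, -0.2463, 0.0684]
tcp_rot: [-3.138, -0.003, -3.1]
ft_force: [-3.6, -6.0, 1.4]
gripper_width: 0.0255
gripper_force: 2.5
```

>>> apply_moves --offset '[[-0.06,0.22,0],[-0.06,0.22,0],[-0.06,0.22,0],[-0.06,0.22,0],[-0.07,0.2,0],[0,0,0],[0,0,0]]' --twist '[[0,0,0],[0,0,0],[0,0,0],[0,0,0],[0,0,0],[0,0,0],[0,0,0]]'

```text
time_s: 6.55
ee_pos: [0.408, -0.214, 0.0681]
tcp_rot: [-3.138, -0.004, -3.1]
ft_force: [-4.4, -5.5, 0.3]
gripper_width: 0.0255
gripper_force: 2.7
```

>>> apply_moves --offset '[[-0.02,0.1,0],[0,0,0],[0,0,0]]' --twist '[[0,0,0],[0,0,0],[0,0,0]]'

```text
time_s: 6.85
ee_pos: [0.4086, -0.2113, 0.0682]
tcp_rot: [-3.137, -0.004, -3.101]
ft_force: [-4.1, -6.3, 1.0]
gripper_width: 0.0258
gripper_force: 2.9
```

>>> apply_moves --offset '[[-0.02,0.1,0],[0,0,0],[0,0,0]]' --twist '[[0,0,0],[0,0,0],[0,0,0]]'

```text
time_s: 7.15
ee_pos: [0.4088, -0.2106, 0.0682]
tcp_rot: [-3.132, -0.005, -3.102]
ft_force: [-4.8, -10.7, -0.9]
gripper_width: 0.0256
gripper_force: 5.4
```

>>> apply_moves --offset '[[-0.02,0.1,0],[0,0,0],[0,0,0]]' --twist '[[0,0,0],[0,0,0],[0,0,0]]'

```text
time_s: 7.45
ee_pos: [0.4089, -0.21, 0.0683]
tcp_rot: [-3.127, -0.006, -3.103]
ft_force: [-5.9, -16.8, -3.7]
gripper_width: 0.0261
gripper_force: 8.0
```

The force rose with no further travel, so the lever is at its stop. Next I'll guide it back.

>>> apply_moves --offset '[[0.11,-0.33,0],[0.1,-0.33,0],[0.08,-0.33,0],[0.06,-0.33,0],[0.04,-0.33,0],[0.02,-0.33,0],[0.01,-0.33,0],[-0.01,-0.33,0],[-0.02,-0.33,0],[-0.04,-0.33,0]]' --twist '[[0,0,0],[0,0,0],[0,0,0],[0,0,0],[0,0,0],[0,0,0],[0,0,0],[0,0,0],[0,0,0],[0,0,0]]'

```text
time_s: 8.45
ee_pos: [0.4056, -0.3038, 0.0684]
tcp_rot: [3.141, 0.001, -3.099]
ft_force: [1.8, -2.3, -0.2]
gripper_width: 0.0256
gripper_force: 1.4
```

>>> apply_moves --offset '[[-0.06,-0.33,0],[-0.08,-0.33,0],[-0.1,-0.33,0],[-0.08,-0.3,0],[0,0,0],[0,0,0],[0,0,0]]' --twist '[[0,0,0],[0,0,0],[0,0,0],[0,0,0],[0,0,0],[0,0,0],[0,0,0]]'

```text
time_s: 9.15
ee_pos: [0.4157, -0.3412, 0.0676]
tcp_rot: [3.141, -0.001, -3.099]
ft_force: [-0.5, -2.0, -1.2]
gripper_width: 0.0257
gripper_force: 1.3
```

>>> apply_moves --offset '[[0,-0.13,0],[0,0,0],[0,0,0],[0,0,-1],[0,0,-1],[0,0,-1],[0,0,-0.5]]' --twist '[[0,0,0],[0,0,0],[0,0,0],[0,0,0],[0,0,0],[0,0,0],[0,0,0]]' --fingers 0.1

```text
time_s: 9.85
ee_pos: [0.4173, -0.346, 0.1763]
tcp_rot: [-3.139, 0.003, -3.099]
ft_force: [1.1, -0.1, 0.3]
gripper_width: 0.0469
gripper_force: 0.0
```

>>> apply_moves --offset '[[-0.5,0.8,0],[-0.5,0.8,0],[-0.5,0.8,0],[-0.5,0.8,0],[-0.5,0.8,0],[0,0.4,0],[0,0,0],[0,0,0]]' --twist '[[0,0,0],[0,0,0],[0,0,0],[0,0,0],[0,0,0],[0,0,0],[0,0,0],[0,0,0]]'

```text
time_s: 10.65
ee_pos: [0.4852, -0.2107, 0.1728]
tcp_rot: [-3.141, -0.001, -3.099]
ft_force: [-0.2, -1.3, 1.0]
gripper_width: 0.0468
gripper_force: 0.0
```

Run:
```python
from h import *
s=robot.state(); im=robot.grab_frame('wrist'); cv2.imwrite('pics/w3.png',im); sc=robot.grab_frame('scene')
cv2.imwrite('pics/s3.png',sc)
print(s['ee_pos'],s['tcp_rot'],s['ft_force']); C=cam('wrist',s)
a=.0415;c,sn=np.cos(a),np.sin(a);M=np.array([[c,-sn],[sn,c]]);t=[.490,-.278]
for p in [(-17,49),(-17,81),(28,49),(28,81)]: print(p,proj(C,np.r_[M@(np.array(p)/1e3)+t,.034]))
```

```text
[ 0.4852444  -0.21073642  0.17280006] [-3.14118564e+00 -8.73816002e-04 -3.09945753e+00] [-0.18072076 -1.32224729  1.00407441]
(-17, 49) [298.6900842  168.87115067]
(-17, 81) [329.03191454 168.90327644]
(28, 49) [299.35624366 209.24255232]
(28, 81) [328.46918709 209.27850667]
```

View pics/w3.png

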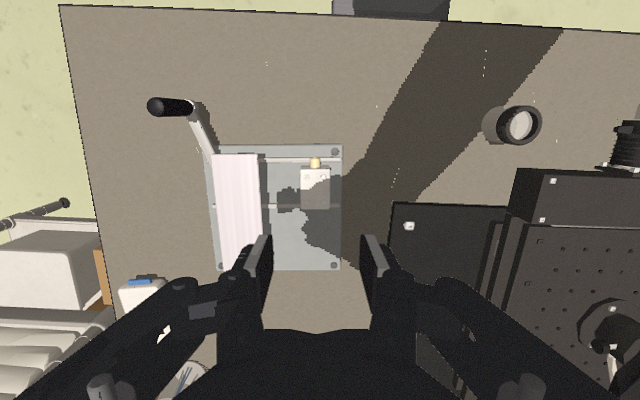

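The block is clear of the hood at cols 301-330, rows 168-209, aligned with the feeder. The lever is back at rest, with its handle top near (157,106). I'll descend on the block.

>>> apply_moves --offset '[[-0.25,-0.04,0.5],[0,0,0.8],[0,0,0.8],[0,0,0.8],[0,0,0.8],[0,0,0.6],[0,0,0.3],[0,0,0],[0,0,0]]' --twist '[[0,0,0],[0,0,0],[0,0,0],[0,0,0],[0,0,0],[0,0,0],[0,0,0],[0,0,0],[0,0,0]]'

```text
time_s: 11.65
ee_pos: [0.4936, -0.2117, 0.0353]
tcp_rot: [-3.141, 0.0, -3.1]
ft_force: [-0.4, -0.8, 0.2]
gripper_width: 0.0473
gripper_force: 0.0
```

>>> apply_moves --offset '[[0,0,0.13],[0,0,0],[0,0,0]]' --twist '[[0,0,0],[0,0,0],[0,0,0]]'

```text
time_s: 11.95
ee_pos: [0.4938, -0.2115, 0.0319]
tcp_rot: [-3.141, 0.001, -3.099]
ft_force: [-0.7, -0.2, 0.5]
gripper_width: 0.047
gripper_force: 0.0
```

>>> apply_moves --offset '[[0,0,0],[0,0,0],[0,0,0],[0,0,0],[0,0,0],[0,0,0]]' --twist '[[0,0,0],[0,0,0],[0,0,0],[0,0,0],[0,0,0],[0,0,0]]' --fingers -1 --grip_force 50

```text
time_s: 12.55
ee_pos: [0.4933, -0.2112, 0.0312]
tcp_rot: [3.142, -0.0, -3.099]
ft_force: [-0.4, 0.5, 0.4]
gripper_width: -0.0001
gripper_force: 0.0
```

Run:
```python
from h import *
s=robot.state(); im=robot.grab_frame('wrist'); cv2.imwrite('pics/w4.png',im)
C=cam('wrist',s); print([proj(C,[.4933,-.2115,z]) for z in (.012,.034)])
```

```text
[array([315.56235849, 225.37355025]), array([315.47630424, 239.59107579])]
```

View pics/w4.png

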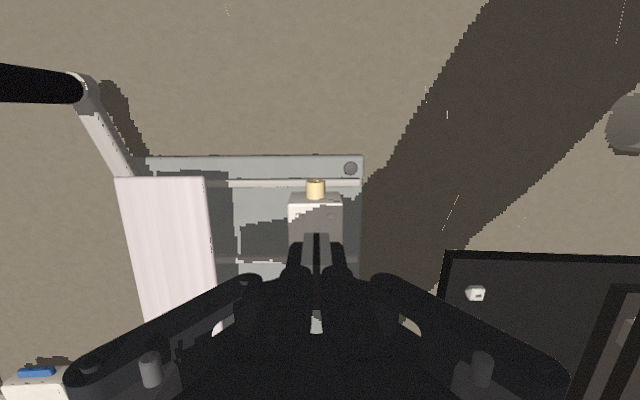

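The gripper closed on nothing. The block's sleeve is at (316,188) and its top spans columns 289-342. I need to work out where it is now.

Run:
```python
from h import *
s=robot.state(); C=cam('wrist',s); im=cv2.imread('pics/w4.png')
a=.0415;c,sn=np.cos(a),np.sin(a);M=np.array([[c,-sn],[sn,c]]);t=np.array([.490,-.278])
P=lambda x,y,z:proj(C,np.r_[M@np.array([x,y])+t,z]).round(0)
for x in (-.038,-.027,-.017,.028):
  print(x,[ (z,P(x,.050,z),P(x,.082,z)) for z in (.008,.021,.034)])
print('pad tips',[P(x,.066,z) for x in (-.006,.016) for z in (.012,.031)])
print('plate corner',P(-.038,.097,.008),'rail top', P(-.019,.09,.014))
print(im[170:275:3,295].tolist())
x0=cv2.resize(im[150:290,260:360],None,fx=5,fy=4,interpolation=cv2.INTER_NEAREST); cv2.imwrite('pics/c4.png',x0)
```

```text
-0.038 [(0.008, array([290., 158.]), array([340., 159.])), (0.021, array([288., 162.]), array([342., 162.])), (0.034, array([286., 166.]), array([344., 166.]))]
-0.027 [(0.008, array([290., 175.]), array([340., 175.])), (0.021, array([288., 180.]), array([342., 180.])), (0.034, array([286., 185.]), array([344., 185.]))]
-0.017 [(0.008, array([291., 190.]), array([340., 190.])), (0.021, array([289., 196.]), array([341., 196.])), (0.034, array([287., 202.]), array([343., 202.]))]
0.028 [(0.008, array([292., 252.]), array([338., 252.])), (0.021, array([291., 262.]), array([339., 262.])), (0.034, array([289., 272.]), array([341., 272.]))]
pad tips [array([315., 208.]), array([315., 219.]), array([315., 239.]), array([315., 252.])]
plate corner [364. 159.] rail top [353. 190.]
[[162, 167, 169], [169, 174, 174], [169, 175, 175], [134, 140, 147], [196, 205, 212], [189, 198, 204], [166, 171, 170], [152, 158, 159], [125, 132, 138], [134, 140, 148], [142, 148, 156], [187, 197, 204], [235, 243, 249], [225, 235, 243], [228, 237, 245], [212, 220, 227], [132, 138, 143], [120, 125, 130], [119, 125, 132], [118, 124, 131], [118, 127, 133], [119, 125, 131], [119, 126, 134], [117, 124, 131], [49, 46, 46], [33, 30, 31], [30, 25, 32], [39, 31, 35], [31, 32, 32], [31, 30, 29], [31, 25, 29], [30, 20, 23], [23, 17, 24], [29, 31, 29], [35, 33, 36]]
```

View pics/c4.png

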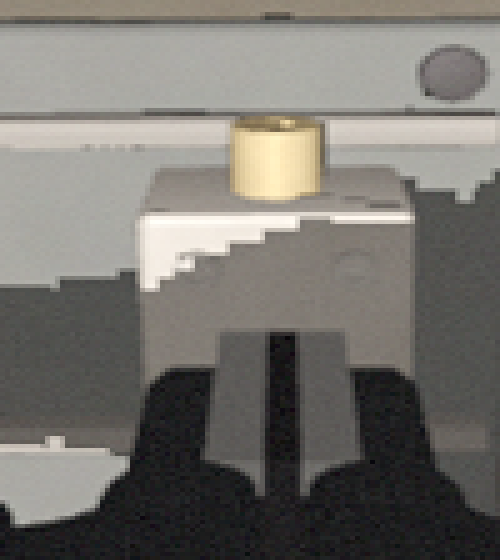

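The block is where I predicted it, so the fingers must have closed above it. They reach less far than I assumed. I'll reopen and feel downward gently.

>>> apply_moves --offset '[[0,0,0],[0,0,0],[0,0,0],[0,0,0.07],[0,0,0.07],[0,0,0]]' --twist '[[0,0,0],[0,0,0],[0,0,0],[0,0,0],[0,0,0],[0,0,0]]' --fingers 0.1

```text
time_s: 13.2
ee_pos: [0.493, -0.211, 0.0264]
tcp_rot: [3.141, -0.001, -3.099]
ft_force: [0.3, 0.5, 0.3]
gripper_width: 0.047
gripper_force: 0.0
```

>>> apply_moves --offset '[[0,0,0.07],[0,0,0.07],[0,0,0]]' --twist '[[0,0,0],[0,0,0],[0,0,0]]'

```text
time_s: 13.5
ee_pos: [0.493, -0.2111, 0.0223]
tcp_rot: [3.141, -0.001, -3.099]
ft_force: [-0.2, -0.5, -0.2]
gripper_width: 0.047
gripper_force: 0.0
```

>>> apply_moves --offset '[[0,0,0],[0,0,0],[0,0,0],[0,0,0]]' --twist '[[0,0,0],[0,0,0],[0,0,0],[0,0,0]]' --fingers -0.4 --grip_force 30

```text
time_s: 13.9
ee_pos: [0.4934, -0.2113, 0.023]
tcp_rot: [-3.141, 0.0, -3.099]
ft_force: [0.6, -0.0, 0.6]
gripper_width: 0.0257
gripper_force: 0.0
```

>>> apply_moves --offset '[[0,0,0],[0,0,0],[0,0,0.13],[0,0,0.13],[0,0,0]]' --twist '[[0,0,0],[0,0,0],[0,0,0],[0,0,0],[0,0,0]]' --fingers 0.1

```text
time_s: 14.4
ee_pos: [0.4926, -0.2108, 0.0139]
tcp_rot: [3.141, -0.002, -3.099]
ft_force: [0.1, 1.3, 1.4]
gripper_width: 0.047
gripper_force: 0.0
```

>>> apply_moves --offset '[[0,0,0.13],[0,0,0.1],[0,0,0]]' --twist '[[0,0,0],[0,0,0],[0,0,0]]'

```text
time_s: 14.7
ee_pos: [0.4928, -0.211, 0.0074]
tcp_rot: [3.141, -0.001, -3.099]
ft_force: [0.5, 0.5, 0.0]
gripper_width: 0.0467
gripper_force: 0.0
```

>>> apply_moves --offset '[[0,0,0],[0,0,0],[0,0,0],[0,0,0]]' --twist '[[0,0,0],[0,0,0],[0,0,0],[0,0,0]]' --fingers -0.4

```text
time_s: 15.1
ee_pos: [0.4932, -0.2113, 0.0082]
tcp_rot: [-3.141, -0.0, -3.1]
ft_force: [-1.1, -0.3, -0.0]
gripper_width: 0.0316
gripper_force: 30.4
```

The block is held at 31.6 mm with TCP z at 8 mm, so the fingertips sit about 15 mm behind the nominal TCP. I'll regrip about 6 mm deeper and more firmly.

>>> apply_moves --offset '[[0,0,0],[0,0,0],[0,0,0.1],[0,0,0.1],[0,0,0]]' --twist '[[0,0,0],[0,0,0],[0,0,0],[0,0,0],[0,0,0]]' --fingers 0.1

```text
time_s: 15.6
ee_pos: [0.4928, -0.2109, 0.0013]
tcp_rot: [3.141, -0.001, -3.099]
ft_force: [-0.4, -1.0, 0.1]
gripper_width: 0.0466
gripper_force: 0.0
```

>>> apply_moves --offset '[[0,0,0],[0,0,0],[0,0,0],[0,0,0],[0,0,0]]' --twist '[[0,0,0],[0,0,0],[0,0,0],[0,0,0],[0,0,0]]' --fingers -1 --grip_force 60

```text
time_s: 16.1
ee_pos: [0.4932, -0.2113, 0.0022]
tcp_rot: [-3.142, -0.0, -3.1]
ft_force: [-0.3, -0.2, 0.3]
gripper_width: 0.0307
gripper_force: 62.0
```

Run:
```python
from h import *
s=robot.state(); im=robot.grab_frame('wrist'); cv2.imwrite('pics/w5.png',im)
C=cam('wrist',s); print(s['ee_pos'],s['tcp_rot'],s['ft_force'])
g=im[140:260,270:365].astype(int)
m=((g[...,2]-g[...,0]>40)).astype(np.uint8); n,l,st,ce=cv2.connectedComponentsWithStats(m)
print([(st[i],ce[i]+[270,140]) for i in range(1,n) if st[i,4]>30])
print(im[140:260:3,300].mean(1).round().tolist())
a=.0415;c,sn=np.cos(a),np.sin(a);M=np.array([[c,-sn],[sn,c]]);t=np.array([.490,-.278])
print([proj(C,np.r_[M@np.array([x,.066])+t,z]) for x,z in ((-.027,.021),(-.017,.008),(-.017,.034))])
```

```text
[ 0.49321192 -0.21129304  0.00215749] [-3.14152634e+00 -2.55527724e-04 -3.09955960e+00] [-0.34555653 -0.20148083  0.31649204]
[(array([ 35,  52,  22,  25, 506], dtype=int32), array([315.9743083 , 204.00790514]))]
[137.0, 134.0, 137.0, 135.0, 135.0, 133.0, 135.0, 135.0, 131.0, 166.0, 173.0, 171.0, 171.0, 168.0, 169.0, 170.0, 171.0, 82.0, 201.0, 200.0, 174.0, 168.0, 134.0, 130.0, 139.0, 144.0, 149.0, 158.0, 123.0, 120.0, 127.0, 130.0, 119.0, 126.0, 122.0, 118.0, 126.0, 126.0, 127.0, 121.0]
[array([314.90139616, 193.46225769]), array([315.0157754 , 204.30546337]), array([314.78045738, 221.49617055])]
```

The block's front top edge is at row 222 against a predicted 221.5, so it sits as expected with the flat end about 22 mm ahead of the TCP. I'll lift it and carry it in front of the meter.

>>> apply_moves --offset '[[0,0,-0.4],[0,0,-0.8],[0,0,-1],[0,0,-1],[0,0,-1],[0.6,0,-0.8],[1,0,0],[1,0,0],[1,0,0],[1,0,0]]' --twist '[[0,0,0],[0,0,0],[0,0,0],[0,0,0],[0,0,0],[0,0,0],[0,0,0],[0,0,0],[0,0,0],[0,0,0]]'

```text
time_s: 17.15
ee_pos: [0.3548, -0.2171, 0.1531]
tcp_rot: [-3.141, 0.001, -3.099]
ft_force: [-0.0, -0.5, -1.5]
gripper_width: 0.0307
gripper_force: 61.8
```

>>> apply_moves --offset '[[1,0.5,0],[0.5,1,0],[0,1,0],[0,1,0],[0,1,0],[0,1,0],[0,1,0],[0,1,0],[0,1,0],[0,1,0]]' --twist '[[0,0,0],[0,0,0],[0,0,0],[0,0,0.2],[0,0,0.2],[0,0,0.2],[0,0,0.1],[0,0,0.1],[0,0,0.1],[0,0,0.06]]'

```text
time_s: 18.15
ee_pos: [0.3081, 0.0673, 0.1531]
tcp_rot: [3.141, 0.003, 3.1]
ft_force: [1.0, 0.1, 0.1]
gripper_width: 0.0304
gripper_force: 61.7
```

>>> apply_moves --offset '[[0,1,0],[0,1,0],[0,1,0],[0,1,0],[0,1,0],[0,1,0],[0,1,0],[-0.3,1,0],[-0.6,1,0],[-1,1,0]]' --twist '[[0,0,0],[0,0,0],[0,0,0],[0,0,0],[0,0,0],[0,0,0],[0,0,0],[0,0,0],[0,0,0],[0,0,0]]'

```text
time_s: 19.15
ee_pos: [0.3769, 0.3652, 0.1533]
tcp_rot: [3.14, 0.0, 3.102]
ft_force: [0.8, 0.3, 0.1]
gripper_width: 0.0304
gripper_force: 61.7
```

>>> apply_moves --offset '[[-0.6,0.9,0],[-0.6,0.5,0],[-0.4,0,0],[0,0,0],[0,0,0],[0,0,0]]' --twist '[[0,0,0],[0,0,0],[0,0,0],[0,0,0],[0,0,0],[0,0,0]]'

```text
time_s: 19.75
ee_pos: [0.4264, 0.4025, 0.1526]
tcp_rot: [-3.142, -0.0, 3.1]
ft_force: [-0.3, 0.0, -0.5]
gripper_width: 0.0307
gripper_force: 61.7
```

Run:
```python
from h import *
s=robot.state(); im=robot.grab_frame('wrist'); cv2.imwrite('pics/w6.png',im)
C=cam('wrist',s); print(s['ee_pos'],s['tcp_rot'],s['ft_force'])
a=-.0427;c,sn=np.cos(a),np.sin(a);M=np.array([[c,-sn],[sn,c]]);t=np.array([.4842,.4128])
for x,y,z in [(-70,-52,8),(-70,52,8),(20,33,41),(20,-33,41),(20,33,9),(20,-33,9),(70,0,44)]: print((x,y,z),proj(C,np.r_[M@np.array([x,y])/1e3+t,z/1e3]).round(1))
```

```text
[0.42639456 0.40250116 0.15258934] [-3.14154192e+00 -3.24891475e-04  3.09952123e+00] [-0.25325201  0.01367046 -0.51564287]
(-70, -52, 8) [279.7 169.9]
(-70, 52, 8) [376.3 170. ]
(20, 33, 41) [359.4 260.1]
(20, -33, 41) [296.8 260. ]
(20, 33, 9) [355.4 246.4]
(20, -33, 9) [298.6 246.3]
(70, 0, 44) [327.6 302.2]
```

View pics/w6.png

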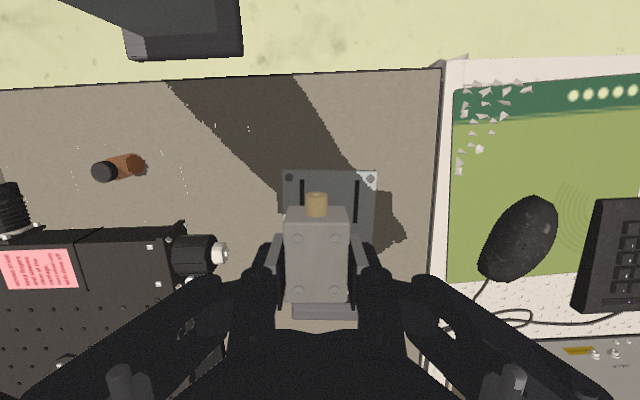

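The fixture's front corners are at about (281,169) and (378,171), 1-2 px from the prediction. The block is held straight, with its sleeve near (316,204). I'll refine the edges numerically.

Run:
```python
from h import *
s=robot.state(); im=cv2.imread('pics/w6.png').astype(float); C=cam('wrist',s)
f=im[...,0]/im[...,2]; f=cv2.GaussianBlur(f,(3,3),0)   # plate bluish vs bench
print(f[150:200:4,330].round(2),f[150:200:4,290].round(2))
top=[];L=[];Rr=[]
for c in range(286,372,2):
    r=160+np.argmax(np.diff(f[160:180,c])); top.append((c,r+1))
for r in range(176,205):
    L.append((270+np.argmax(np.diff(f[r,270:288]))+1,r)); Rr.append((368+np.argmin(np.diff(f[r,368:388]))+1,r))
a=-.0427
for n,P,ax in (('front',top,1),('left(-y)',L,0),('right(+y)',Rr,0)):
    W=np.array([plane(C,p,.008)[:2] for p in P]); F=(W-[.4842,.4128])@np.array([[np.cos(a),-np.sin(a)],[np.sin(a),np.cos(a)]])*1e3
    i=0 if ax else 1; k=F[:,i]; j=F[:,1-i]; g=abs(k-np.median(k))<3; p=np.polyfit(j[g],k[g],1)
    print(n,'median',np.median(k).round(2),'slope',p[0].round(4),g.sum(),len(k))
```

```text
[0.83 0.83 0.82 0.82 0.82 0.95 0.96 0.96 0.95 0.98 0.96 0.96 0.96] [0.83 0.82 0.83 0.83 0.83 0.97 0.95 0.96 0.97 0.96 0.97 0.96 0.97]
front median -70.0 slope 0.0244 43 43
left(-y) median -49.94 slope -0.0203 29 29
right(+y) median 53.79 slope -0.0256 29 29<stdin>:3: RuntimeWarning: divide by zero encountered in divide
```

Three edges agree: the fixture yaw is about -0.066, with its origin near (0.4842, 0.4136). I'll correct the yaw, position over the free plate and descend.

>>> apply_moves --offset '[[0,0,0],[-0.66,0.25,0],[-0.67,0.25,0],[0,0,0.8],[0,0,1],[0,0,1],[0,0,1],[0,0,0.6],[0,0,0.3],[0,0,0]]' --twist '[[0,0,0.267],[0,0,0],[0,0,0],[0,0,0],[0,0,0],[0,0,0],[0,0,0],[0,0,0],[0,0,0],[0,0,0]]'

```text
time_s: 20.8
ee_pos: [0.4665, 0.4147, 0.0096]
tcp_rot: [-3.14, -0.003, 3.076]
ft_force: [0.7, -0.3, -0.4]
gripper_width: 0.0305
gripper_force: 61.7
```

>>> apply_moves --offset '[[0,0,0],[0,0,0],[0,0,0]]' --twist '[[0,0,0],[0,0,0],[0,0,0]]'

```text
time_s: 21.1
ee_pos: [0.469, 0.4164, 0.013]
tcp_rot: [3.14, 0.003, 3.077]
ft_force: [-1.0, -0.2, -1.0]
gripper_width: 0.0306
gripper_force: 61.7
```

>>> apply_moves --offset '[[0,0,0.1],[0,0,0],[0,0,0]]' --twist '[[0,0,0],[0,0,0],[0,0,0]]'

```text
time_s: 21.4
ee_pos: [0.4678, 0.4156, 0.008]
tcp_rot: [-3.141, -0.0, 3.077]
ft_force: [-0.1, -0.2, -0.6]
gripper_width: 0.0306
gripper_force: 61.7
```

>>> apply_moves --offset '[[0,0,0.1],[0,0,0],[0,0,0]]' --twist '[[0,0,0],[0,0,0],[0,0,0]]'

```text
time_s: 21.7
ee_pos: [0.4676, 0.4155, 0.0048]
tcp_rot: [-3.141, -0.001, 3.077]
ft_force: [-0.8, -0.3, -0.8]
gripper_width: 0.031
gripper_force: 61.7
```

>>> apply_moves --offset '[[0,0,0.07],[0,0,0],[0,0,0]]' --twist '[[0,0,0],[0,0,0],[0,0,0]]'

```text
time_s: 22.0
ee_pos: [0.4678, 0.4155, 0.0029]
tcp_rot: [-3.141, -0.0, 3.077]
ft_force: [-0.0, 0.1, -0.5]
gripper_width: 0.0305
gripper_force: 61.7
```

>>> apply_moves --offset '[[0,0,0.04],[0,0,0],[0,0,0]]' --twist '[[0,0,0],[0,0,0],[0,0,0]]'

```text
time_s: 22.3
ee_pos: [0.4681, 0.4158, 0.0022]
tcp_rot: [3.141, 0.001, 3.077]
ft_force: [-0.4, 0.3, 0.5]
gripper_width: 0.0307
gripper_force: 61.9
```

>>> apply_moves --offset '[[0,0,0.03],[0,0,0],[0,0,0]]' --twist '[[0,0,0],[0,0,0],[0,0,0]]'

```text
time_s: 22.6
ee_pos: [0.4681, 0.4158, 0.0022]
tcp_rot: [3.141, 0.001, 3.077]
ft_force: [-1.9, -1.1, 5.7]
gripper_width: 0.0304
gripper_force: 62.5
```

Run:
```python
from h import *
s=robot.state(); img=robot.grab_frame('wrist'); cv2.imwrite('pics/w7.png',img); C=cam('wrist',s); im=img.astype(float)
a=-.066; t=np.array([.4842,.4136]); A=np.array([[np.cos(a),-np.sin(a)],[np.sin(a),np.cos(a)]])
print(s['ee_pos'],s['ft_force'],'TCP fix',((s['ee_pos'][:2]-t)@A*1e3).round(2))
P=lambda x,y,z:proj(C,np.r_[A@np.array([x,y])/1e3+t,z/1e3]).round(1)
print('plate front',P(-70,-52,8),P(-70,52,8),'block front top',P(-17-22.5+.5,-16,34),P(-39,16,34),'bot',P(-39,-16,8),P(-39,16,8))
f=cv2.GaussianBlur(im[...,0]/(im[...,2]+1),(3,3),0)
r0,r1=[P(-70,0,8)[1]+d for d in (-12,12)]; cs=range(int(P(-70,-40,8)[0]),int(P(-70,40,8)[0]),3)
Q=[(c,int(r0)+1+np.argmax(np.diff(f[int(r0):int(r1),c]))) for c in cs]
F=(np.array([plane(C,p,.008)[:2] for p in Q])-t)@A*1e3; g=abs(F[:,0]-np.median(F[:,0]))<2
print('front x',np.median(F[:,0]),'slope',np.polyfit(F[g,1],F[g,0],1)[0],g.sum(),len(g))
for lo,nm in ((-52,'L'),(52,'R')):
    W=[]
    for x in np.arange(-68,-45,2):
        u,v=P(x,lo,8); u=int(u);v=int(v); d=np.diff(f[v,u-9:u+10]); k=np.argmax(d) if lo<0 else np.argmin(d); W.append(plane(C,(u-9+k+1,v),.008)[:2])
    F=(np.array(W)-t)@A*1e3; print(nm,np.median(F[:,1]),np.polyfit(F[:,0],F[:,1],1)[0])
cv2.imwrite('pics/c7.png',cv2.resize(img[120:300,230:410],(720,600)))
```

```text
[0.46810203 0.41578476 0.00217589] [-1.90139282 -1.07828704  5.67098382] TCP fix [-16.21   1.12]
plate front [215.6 148.7] [412.4 149. ] block front top [279.7 221.9] [347.6 222. ] bot [285.4 204.6] [342.7 204.7]
front x -69.93703612031572 slope -0.0034531605279119735 51 51
L -51.860205158551736 0.0033669934610718716
R 51.28910738953691 0.004889318090061699
```

Close up, the fixture edges fit within 0.7 mm and the yaw matches. The block is touching the plate with 5.7 N. I'll ease the downward push, centre by 1.3 mm and advance.

>>> apply_moves --offset '[[0,0,-0.02],[0,-0.022,0],[-0.05,-0.022,0],[-0.1,0,0],[-0.1,0,0],[-0.1,0,0],[0,0,0],[0,0,0],[0,0,0]]' --twist '[[0,0,0],[0,0,0],[0,0,0],[0,0,0],[0,0,0],[0,0,0],[0,0,0],[0,0,0],[0,0,0]]'

```text
time_s: 23.55
ee_pos: [0.4775, 0.4142, 0.0021]
tcp_rot: [3.141, -0.001, 3.077]
ft_force: [-3.9, 0.8, 5.8]
gripper_width: 0.0309
gripper_force: 62.5
```

>>> apply_moves --offset '[[0,0,-0.02],[-0.06,0,0],[-0.06,0,0],[0,0,0],[0,0,0]]' --twist '[[0,0,0],[0,0,0],[0,0,0],[0,0,0],[0,0,0]]'

```text
time_s: 24.05
ee_pos: [0.4816, 0.4134, 0.0022]
tcp_rot: [3.141, -0.001, 3.077]
ft_force: [-2.9, 0.4, 5.3]
gripper_width: 0.0305
gripper_force: 62.4
```

>>> apply_moves --offset '[[-0.06,0,0],[-0.06,0,0],[0,0,0],[0,0,0]]' --twist '[[0,0,0],[0,0,0],[0,0,0],[0,0,0]]'

```text
time_s: 24.45
ee_pos: [0.4834, 0.4133, 0.0022]
tcp_rot: [-3.141, -0.004, 3.078]
ft_force: [-6.6, -0.9, 7.2]
gripper_width: 0.0312
gripper_force: 62.8
```

>>> apply_moves --offset '[[-0.06,0,0],[-0.06,0,0],[0,0,0],[0,0,0]]' --twist '[[0,0,0],[0,0,0],[0,0,0],[0,0,0]]'

```text
time_s: 24.85
ee_pos: [0.4861, 0.4131, 0.0022]
tcp_rot: [-3.141, -0.005, 3.078]
ft_force: [-7.9, 1.0, 9.3]
gripper_width: 0.0302
gripper_force: 62.9
```

>>> apply_moves --offset '[[0,0,-0.03],[-0.06,0,0],[-0.06,0,0],[0,0,0],[0,0,0]]' --twist '[[0,0,0],[0,0,0],[0,0,0],[0,0,0],[0,0,0]]'

```text
time_s: 25.35
ee_pos: [0.4891, 0.4129, 0.0022]
tcp_rot: [-3.141, -0.007, 3.078]
ft_force: [-10.1, 1.0, 6.5]
gripper_width: 0.0307
gripper_force: 62.6
```

>>> apply_moves --offset '[[-0.06,0,0],[-0.06,0,0],[0,0,0],[0,0,0]]' --twist '[[0,0,0],[0,0,0],[0,0,0],[0,0,0]]'

```text
time_s: 25.75
ee_pos: [0.4917, 0.4127, 0.0022]
tcp_rot: [-3.141, -0.009, 3.079]
ft_force: [-11.5, 1.7, 7.3]
gripper_width: 0.0307
gripper_force: 62.7
```

>>> apply_moves --offset '[[-0.05,0,0],[-0.05,0,0],[0,0,0],[0,0,0],[0,0,0]]' --twist '[[0,-0.06,0],[0,-0.06,0],[0,0,0],[0,0,0],[0,0,0]]'

```text
time_s: 26.25
ee_pos: [0.493, 0.4126, 0.0022]
tcp_rot: [-3.141, -0.001, 3.079]
ft_force: [-13.6, 2.0, 8.8]
gripper_width: 0.0303
gripper_force: 63.0
```

Run:
```python
from h import *
s=robot.state(); sc=robot.grab_frame('scene'); w=robot.grab_frame('wrist'); tp=robot.grab_frame('top'); cv2.imwrite('pics/s8.png',sc);cv2.imwrite('pics/w8.png',w)
print(s['ee_pos'],s['tcp_rot'],s['ft_force'])
a=-.064; t=np.array([.4842,.4134]); A=np.array([[np.cos(a),-np.sin(a)],[np.sin(a),np.cos(a)]])
print('TCP fix',((s['ee_pos'][:2]-t)@A*1e3).round(2))
S=cam('scene')
print('marks',[proj(S,np.r_[A@np.array([x,-.045])+t,.038]).round(1) for x in (.028,.036)])
x0,y0=proj(S,np.r_[A@np.array([.02,-.03])+t,.03]).astype(int)
k=lambda i,x,y,w,h:cv2.resize(i[y:y+h,x:x+w],(400,600),interpolation=cv2.INTER_CUBIC)
print(x0,y0)
cv2.imwrite('pics/f8.png',np.hstack([k(sc,x0-25,y0-38,50,75),k(w,220,130,200,270)]))
```

```text
[0.49304214 0.41261624 0.00216581] [-3.14101224e+00 -1.19166796e-03  3.07944574e+00] [-13.62045655   1.9693738    8.8340403 ]
TCP fix [ 8.87 -0.22]
marks [array([226. , 167.6]), array([228. , 166.6])]
221 169
```

View pics/f8.png

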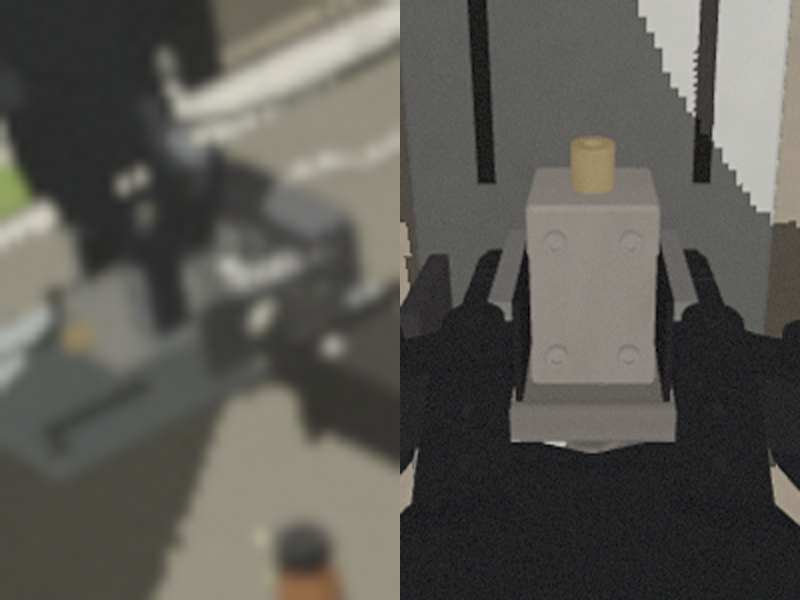

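In the wrist crop, the block sits square and centred against the stop plate (front top edge at crop row ~402, block centre 594 against plate centre 593). The scene crop shows the flat block but can't resolve the pointer. I'll compute the travel from that edge.

Run:
```python
from h import *
s=robot.state(); C=cam('wrist',s); w=cv2.imread('pics/w8.png').astype(float).mean(2)
a=-.064; t=np.array([.4842,.4134]); A=np.array([[np.cos(a),-np.sin(a)],[np.sin(a),np.cos(a)]])
F=lambda p,z:((plane(C,p,z)[:2]-t)@A*1e3).round(1)
for c in (290,305,330,345):
    d=np.diff(cv2.GaussianBlur(w,(1,3),0)[294:335,c]); print(c,[(294+i+1,round(d[i])) for i in np.argsort(-abs(d))[:6]])
for c in (285,315,345): print('stop top edge',F((c,311),.041),'block far top edge',F((c,302),.034),'near top',F((c,222.5),.034))
print('stop sides if visible',F((275.5,318),.041),F((337.5+20,318),.041))
```

```text
290 [(np.int64(329), -37), (np.int64(328), -25), (np.int64(330), -19), (np.int64(303), -15), (np.int64(302), -14), (np.int64(304), -8)]
305 [(np.int64(332), -32), (np.int64(331), -19), (np.int64(333), -17), (np.int64(303), -15), (np.int64(302), -14), (np.int64(328), -6)]
330 [(np.int64(331), -25), (np.int64(332), -24), (np.int64(303), -16), (np.int64(302), -15), (np.int64(330), -9), (np.int64(333), -8)]
345 [(np.int64(329), -36), (np.int64(328), -25), (np.int64(302), -20), (np.int64(303), -16), (np.int64(330), -14), (np.int64(312), 7)]
stop top edge [ 30.4 -15.4] block far top edge [ 30.4 -16.1] near top [-13.6 -14.8]
stop top edge [30.3 -0.6] block far top edge [30.4 -0.6] near top [-13.6  -0.7]
stop top edge [30.3 14.2] block far top edge [30.3 14.8] near top [-13.6  13.5]
stop sides if visible [ 34.5 -20.2] [34.4 20.5]
```

The stop plate is at about 10.5 mm, inside the 8-16 mm window, and the block's front and stop edges coincide. I'll add a small step toward the middle and let it settle.

>>> apply_moves --offset '[[-0.05,0,0],[0,0,0],[0,0,0],[0,0,0],[0,0,0],[0,0,0],[0,0,0],[0,0,0],[0,0,0],[0,0,0]]' --twist '[[0,0,0],[0,0,0],[0,0,0],[0,0,0],[0,0,0],[0,0,0],[0,0,0],[0,0,0],[0,0,0],[0,0,0]]'

```text
time_s: 27.4
ee_pos: [0.494, 0.4125, 0.0022]
tcp_rot: [-3.141, -0.002, 3.08]
ft_force: [-15.5, 0.9, 10.1]
gripper_width: 0.0306
gripper_force: 63.1
```

Run:
```python
from h import *
w=robot.grab_frame('wrist').astype(float).mean(2); s=robot.state(); C=cam('wrist',s)
a=-.064; t=np.array([.4842,.4134]); A=np.array([[np.cos(a),-np.sin(a)],[np.sin(a),np.cos(a)]])
g=cv2.GaussianBlur(w,(1,3),0)
for c in (290,315,343):
    r=294+np.argmin(np.diff(g[294:320,c]))+1; print(c,r,((plane(C,(c,r),.034)[:2]-t)@A*1e3).round(1))
print(s['ee_pos'],s['tcp_rot'],s['ft_force'])
```

```text
290 303 [ 32.1 -13.5]
315 302 [31.4 -0.6]
343 302 [31.4 13.8]
[0.49406765 0.41256083 0.00214686] [-3.14094828e+00 -2.04986013e-03  3.07972701e+00] [-14.45784927   1.56777542   9.41231946]
```

Travel is about 11.5 mm, close to the 12 mm middle of the window, and it's steady and square. Handing in.

```bash
python3 -c "
from station import robot
print(robot.sign_off())"
```

```text
the job is handed in; nothing more can be done
None
```

I swung the lever to its stop and guided it back to rest, then set the block flat on the fixture and handed in while still pressing it squarely against the stop plate, at about 11.5 mm of travel (window 8–16 mm); that figure comes from camera edges and arm position, as the pointer itself was too small to see.

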